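# Set the wash selector and start the bay

### The job

A customer has paid for the middle wash: with a fingertip against its knurled rim, roll the big selector knob of the bay control console clockwise, click by click, until it clicks into the middle one of its five positions (the one with three dots, where the white pointer line points straight across the console away from the robot), without running past it. Then press the small flat-topped start button on the same panel fully down with a fingertip and let it come up again. Grasp and lift nothing, do not press the wide mushroom-shaped stop button, and leave the loose things on the console and the counter where they stand.

Things in the scene. Friction and masses are not known exactly. Their poses are not given: they have to be found in the camera images.
- console: Bay control console, fixed to the counter: a flat grey steel box 220 mm deep (x), 380 mm wide (y), panel 60 mm above the counter. Origin: centre of its underside; x points across it to the far side, y to its left, z up. In this frame the selector's axis is at x 0, y +85 mm, the start button at x -30, y -55, the stop button at x -30, y -135; a key switch 6 mm high at x 65, y -45.
- selector_centre (a point): Point on the vertical axis of the selector knob, half-way up its rim, 15 mm above the panel. The knob is a black disc 96 mm in diameter with a finely knurled upright rim that runs from 3 to 27 mm above the panel. It turns by friction on the rim: the knurls are too fine to hook. It does not give way sideways.
- rim_near (a point): The nearest point of the rim (console -x side), at its half height; fixed to the console. A click takes about 2.5 N along the rim, so press inwards with about 10 N (25 N does no harm). A steel guard bar, 8 mm thick, stands round the knob 67 mm from its axis, up to 34 mm above the panel, open only over 70 degrees either side of this point: here a fingertip can come down and reach the rim.
- three_dots (a point): Middle mark (three raised dots) on the dial plate, 54 mm from the knob's axis on its far side (console +x). The five marks, one to five dots, lie 30 degrees apart, from left to right as seen from the robot.
- pointer_tip (a point): Outer end of the white pointer line on the knob's top, 45 mm from the axis; it turns with the knob. With the selector set it points at the three dots, along console +x.
- selector (a joint): Turn of the knob (rad), growing clockwise from above (the near rim then moves to console +y). It clicks into five sprung positions, 0, 0.524, 1.047 (the goal), 1.571 and 2.094, with stops just beyond the first and last. It starts in the first or second position (rarely on the crest between). Let go of within about 0.24 of a position, it snaps into it by itself.
- start_button_top (a point): Centre of the top of the start button, a flat-topped steel push button 28 mm in diameter in a dark 44 mm collar. Its top is 82 mm above the counter, 10 mm above the collar's top.
- start_button (a joint): How far the start button is pressed (m): 0 up, 0.006 fully down (about 5 N); it springs up by itself.
- stop_button_top (a point): Centre of the top of the stop button, a steel mushroom head 40 mm in diameter, 98 mm above the counter, 80 mm to the right (console -y) of the start button. Not to be pressed.
- stop_button (a joint): How far the stop button is pressed (m): 0 up, 0.006 down.
- token_roll: Loose paper-wrapped roll of tokens standing on the console's panel between the guard and the start button, 26 mm in diameter, 35 mm high. Origin at the centre of its underside. Leave it standing.
- tire_gauge: Loose brass tyre gauge lying on the counter left of the console: a dial 60 mm across and 22 mm high with a stem that reaches 97 mm along its +x. Origin under the dial. Leave it alone.
- scent_globe: Loose green glass scent globe on a brass foot, 80 mm across, 113 mm high, on the counter left of the console, further away. Origin at the centre of its underside. Leave it alone.
- coin_bowl: Loose brown bowl with tokens in it, 124 mm across, 42 mm high, on the counter right of the console. Origin at the centre of its underside. Leave it alone.
- hood_ornament: Loose chrome hood ornament, a bird in flight on a round foot, about 120 mm long, 150 mm across the wings and 70 mm high, on the counter beyond the console. Origin at the centre of its underside. Leave it alone.
- wax_tin: Loose flat steel tin, 71 mm across, 40 mm high, on the counter right of the console, further away. Origin at the centre of its underside. Leave it alone.

How it is judged (in metres and radians):
On the way, in this order (a step that is already met when the one before it is completed fails the run):
1. the selector stands in its middle position (value of joint selector between 0.9472 and 1.1472 rad), for 0.2 s.
2. the start button is pressed down with the selector in its middle position (all of step 1 and value of joint start_button above 0.0045 m and contact force between the fingers and start_button above 0.5 N), for 0.05 s.
At the end, for the whole second after the job is handed in: The selector rests in its middle position (1.047 rad, within 0.1 rad), after which the start button was pressed down (at least 4.5 of its 6 mm) and has come up again (within 1.5 mm); the stop button is up (all of step 1 and velocity of joint selector between -0.05 and 0.05 rad/s and value of joint each of start_button, stop_button below 0.0015 m); the robot touches nothing.
It fails at once if the selector ran past the middle position into the next (value of joint selector above 1.4 rad).
It fails at once if the start button was pressed before the selector was set (value of joint start_button above 0.003 m and not (value of joint selector between 0.9472 and 1.1472 rad)).
It fails at once if the stop button was pressed (value of joint stop_button above 0.003 m).
It fails at once if a loose thing was moved more than 20 mm, lifted or tipped (distance of any of token_roll, tire_gauge, scent_globe, coin_bowl, hood_ornament, wax_tin from where it was at the start of the episode above 0.02 m or angle between any of token_roll, tire_gauge, scent_globe, coin_bowl, hood_ornament, wax_tin's own z axis and vertical above 0.35 rad).
It also fails if it takes over 64 s, if anything falls off the work surface, if the arm or the gripper's body presses on something with over 40 N, if the wrist force passes 120 N, or if a joint passes its speed limit or range.

### The arm

A 6-joint arm with a two-finger parallel gripper is mounted at the origin on the work surface. World frame = base frame: x ahead of the robot, y to its left, z up, the work surface at z = 0. Lengths are in m, angles in degrees, forces in N, time in s.
With the tool pointing down it reaches from about 0.3 to 0.75 m from the base axis. Payload 8.5 kg.
Tool frame: the origin (TCP) lies between the finger pads; the fingertips stand env.finger_overhang ahead of it and the grasp point (between the pads) lies 2 mm behind it (env.finger_overhang is the distance from the TCP to the fingertips, in m); z points along the fingers, y is the line along which they close (so a half turn about z gives the same grasp; the last joint's range is limited). The gripper opens to 85 mm and grips with 20 to 120 N. Pads are 22 mm wide; open, the fingers measure 114 mm over their backs; the gripper's body (76 mm by 85 mm) begins 54 mm behind the grasp point. The pads swing forward as they close: fully open they stand 13 mm farther back than shut.
Start: joints at [58.367, 21.807, 74.336, -0, 83.858, -12.336], TCP at [0.182, 0.519, 0.248] pointing down, gripper open.
Joint ranges: [-178.18, 178.18], [-50.72, 133.34], [12.68, 142.11], [-81.47, 261.47], [9.98, 163.14], [-165.26, 165.26]. Speed limits (degrees/s): [136.94, 136.94, 180, 180, 180, 180].

### API

Orientations are given as a 3x3 rotation matrix whose columns are the frame's x, y, z axes.
In Python, from rig import env gives the robot as it stands. The module is installed in compiled form; this text tells all that it offers.
- The arm moves only by the tool jog_arm, never from a script. Its arguments are lists of equal length, an entry for each row: "hand": the finger opening in m, from 0 to 0.0854; "travel": the shift along the world's x, y, z in m, a list of three; "yaw": the turn about the world's z in rad. A call has exactly 5 rows; each row shifts and turns the commanded pose from where the row before left it; what a row does not reach is not made up. A row lasts 1/8 s, in which the tool goes at most 62.5 mm and 10.7 degrees, less where a joint would pass 70% of its speed; a pose out of reach is approached as far as the arm can. A call is refused whole if a number of a shift passes 0.0625 or a number of a turn 0.188, either way. A call with a gripper value outside its range is refused whole. The fingers move at their own pace and stop on an object; "grip_force" is the grip in N (left out, the last holds). Time passes only in rows, so rows that do not move let the fingers close, or fill a call up. It gives the time, the measured TCP pose, the force, the opening and the grip force at its end, in the units of the state.
- env.observe(): the state, without advancing time (a new reading comes with each control period).
- env.get_image(name): name is "scene" or "top" or "wrist"; returns the picture (480x640x3 uint8, red, green, blue); there is no depth.
- env.calibration(name): a dict with "fx", "fy", "cx", "cy" (pixels), "position" and "rotation" of the camera in the world; the wrist camera has in their place "hand_eye" (4x4, takes a point from camera to tool coordinates, whose origin is the TCP and whose axes are the flange's). Camera axes: x right, y down, z forward; pixel columns grow to the right and rows downward; lengths in m; the calibration is good to about 2 mm. A picture is of the moment at which its call begins: read the wrist's pose just before it. calibration takes no time and is no camera call.
- env.close_job(): hands the job in; it is judged then, once.
The state is a dict: "time_s": time; "q": joint angles; "qvel": joint speeds; "joint_efforts": joint torques, N m; "position": TCP position; "tool_rot": TCP orientation; "ft_force": force on the tool from outside, world axes, zero at the start; "wrist_torque": the same for the moment, N m; "grip_width": finger opening in m; "gripper_force": force on a finger pad.
Only numpy, scipy, OpenCV 4.12 (cv2) and the standard library are available. Lean on these libraries where they do the work, as an engineer would, in place of code of your own. Each camera call takes 0.05 s, during which the arm holds its last target. There are 200 camera calls.

## Working session

There is one attempt and no reset: what is moved stays moved. The work goes in short steps, Python scripts to look and compute and a tool call to move; the robot and the scene stay as the last step left them, time stands still between calls to the robot, and variables do not carry over. Pictures are saved under pics/ and viewed, at most 10 in all, crops included, and the job is handed in when it is done.

Besides the shell and the picture viewer there is one more tool, called as a command line: name --pt "numbers of a row" for each row, then --argument value for the rest. jog_arm: Moves the arm, as the interface text tells. Its arguments: {"type":"object","properties":{"hand":{"type":"array"},"travel":{"type":"array"},"yaw":{"type":"array"},"grip_force":{"type":"number"}},"required":["hand","travel","yaw"]}

```bash
mkdir -p pics; python3 - <<'E'
from rig import env
import cv2,numpy as np
np.set_printoptions(precision=4,suppress=True)
for n in("top","scene"):
    cv2.imwrite(f"pics/{n}0.png",env.get_image(n)[:,:,::-1]); print(n,env.calibration(n))
s=env.observe(); print(s["time_s"],s["position"],s["tool_rot"],s["ft_force"],s["grip_width"],env.finger_overhang)
print(env.calibration("wrist"))
E
```

```text
top {'fx': 524.9154904415059, 'fy': 524.9154904415059, 'cx': 319.3211384487644, 'cy': 225.2043518755158, 'position': array([0.4416, 0.0178, 1.2536]), 'rotation': array([[ 0.0101, -0.9946,  0.1031],
       [-0.9999, -0.0104, -0.0026],
       [ 0.0036, -0.1031, -0.9947]])}
scene {'fx': 440.2906629873241, 'fy': 440.2906629873241, 'cx': 319.35182734742676, 'cy': 244.8940692455252, 'position': array([1.1872, 0.0052, 0.6541]), 'rotation': array([[ 0.0305,  0.6947, -0.7187],
       [ 0.9995, -0.0196,  0.0235],
       [ 0.0022, -0.719 , -0.695 ]])}
0.1 [0.1819 0.5188 0.2477] [[-0.9437  0.3309 -0.0003]
 [ 0.3309  0.9437 -0.0014]
 [-0.0002 -0.0014 -1.    ]] [ 0.1694 -0.6143 -0.9869] 0.08559792200758394 0.017
{'fx': 420.6336521995688, 'fy': 420.6336521995688, 'cx': 321.5037701433494, 'cy': 233.73144950646235, 'hand_eye': array([[-0.0002, -0.9583, -0.2858,  0.0722],
       [ 1.    , -0.0002, -0.    , -0.0002],
       [-0.    , -0.2858,  0.9583, -0.1253],
       [ 0.    ,  0.    ,  0.    ,  1.    ]])}
```

View pics/top0.png

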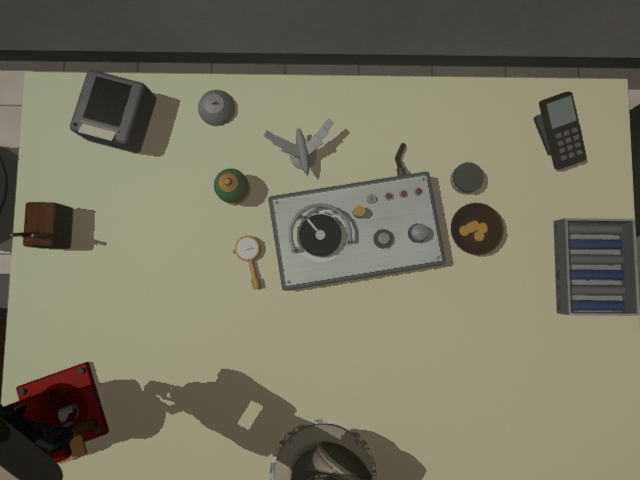

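View pics/scene0.png

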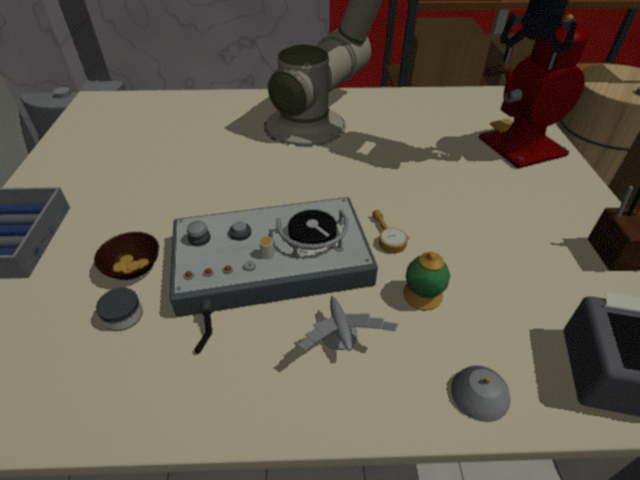

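The top view shows the console with the knob at about (320,235), start at (383,239), stop at (418,233), the token roll at (360,211) and the pointer aiming up-left. Next I measure these points.

```bash
cat > h.py <<'E'
import numpy as np,cv2
from rig import env
np.set_printoptions(precision=4,suppress=True)
def ray(uv,z,cal,R=None,p=None):
    R=cal["rotation"] if R is None else R; p=cal["position"] if p is None else p
    d=R@np.array([(uv[0]-cal["cx"])/cal["fx"],(uv[1]-cal["cy"])/cal["fy"],1.])
    return p+d*(z-p[2])/d[2]
def wristpose():
    s=env.observe(); T=np.eye(4);T[:3,:3]=s["tool_rot"];T[:3,3]=s["position"]
    c=env.calibration("wrist");M=T@c["hand_eye"];return c,M[:3,:3],M[:3,3]
E
python3 - <<'E'
from h import *
im=cv2.imread("pics/top0.png");c=env.calibration("top")
g=cv2.cvtColor(im,cv2.COLOR_BGR2GRAY)
m=np.zeros_like(g);m[205:265,290:350]=(g[205:265,290:350]<45)*255
cs,_=cv2.findContours(m,cv2.RETR_EXTERNAL,cv2.CHAIN_APPROX_NONE);k=max(cs,key=cv2.contourArea)
e=cv2.minEnclosingCircle(k);print("knob",e,ray(e[0],.087,c),"diam",2*e[1]*1.17/525)
K=ray(e[0],.087,c)
cr=[ray(p,.06,c) for p in[(270,196),(430,173),(444,264),(283,289)]]
print(np.array(cr),[np.linalg.norm(cr[i]-cr[i-1]) for i in range(4)])
cen=np.mean(cr,0);print("centre",cen)
S=ray((383,239),.082,c);P=ray((418,233),.098,c);print("start",S,"stop",P,np.linalg.norm(S[:2]-P[:2]))
v=K-P;print("yaw from knob-stop",np.degrees(np.arctan2(v[1],v[0])-np.arctan2(.22,.03)))
v=K-S;print("yaw from knob-start",np.degrees(np.arctan2(v[1],v[0])-np.arctan2(.14,.03)))
t=ray((309,219),.087,c)-K;print("ptr",t,np.degrees(np.arctan2(t[1],t[0])))
print("token",ray((360,211),.095,c))
cv2.imwrite("pics/topc.png",cv2.resize(im[160:300,260:450],None,fx=4,fy=4,interpolation=cv2.INTER_CUBIC))
E
```

```text
knob ((319.8333435058594, 234.8333282470703), 20.527849197387695) [0.541  0.0134 0.087 ] diam 0.0914955564226423
[[ 0.6317  0.1288  0.06  ]
 [ 0.6894 -0.2399  0.06  ]
 [ 0.4798 -0.2693  0.06  ]
 [ 0.4198  0.0952  0.06  ]] [np.float64(0.21454140769888416), np.float64(0.3731406481795082), np.float64(0.21163647689946005), np.float64(0.36939679427081773)]
centre [ 0.5551 -0.0713  0.06  ]
start [ 0.5335 -0.1281  0.082 ] stop [ 0.5464 -0.2036  0.098 ] 0.07655421754372768
yaw from knob-stop 9.186781596949995
yaw from knob-start 9.075128014857254
ptr [0.0353 0.0246 0.    ] 34.867672482973866
token [ 0.5945 -0.0754  0.095 ]
```

View pics/topc.png

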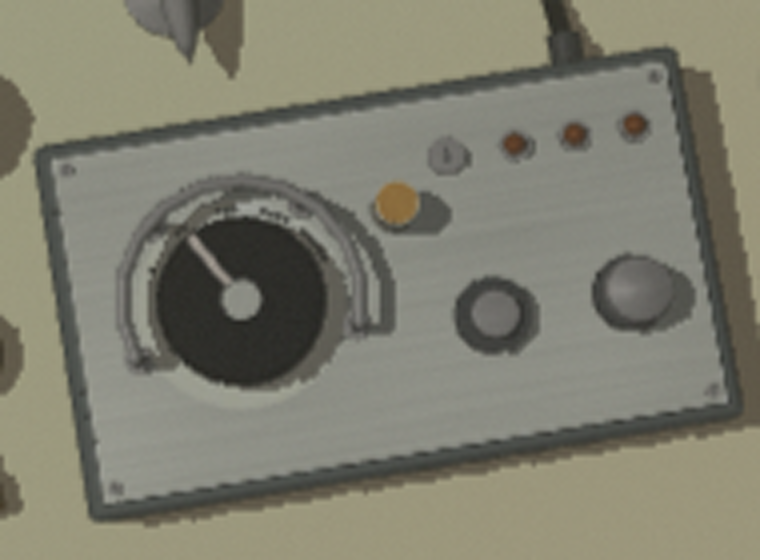

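jog_arm --hand '[0,0,0,0,0]' --pt "0.028 -0.053 0" --pt "0.028 -0.053 0" --pt "0.028 -0.053 0" --pt "0.028 -0.053 0" --pt "0.028 -0.053 0" --yaw '[0.049,0.049,0.049,0.049,0.049]'

```text
time_s: 0.72
position: [0.3221, 0.2524, 0.2483]
tool_rot: [[-0.996, 0.09, -0.0], [0.09, 0.996, 0.0], [0.0, 0.0, -1.0]]
ft_force: [0.5, 1.0, 0.8]
grip_width: 0.0005
gripper_force: 0.0
```

jog_arm --hand '[0,0,0,0,0]' --pt "0.028 -0.053 0" --pt "0.028 -0.053 0" --pt "0.028 -0.053 0" --pt "0.028 -0.053 0" --pt "0.028 -0.053 0" --yaw '[0.049,0.049,0.049,0.049,0.049]'

```text
time_s: 1.35
position: [0.4622, -0.0128, 0.2482]
tool_rot: [[-0.988, -0.154, -0.0], [-0.154, 0.988, 0.0], [0.0, 0.0, -1.0]]
ft_force: [-0.8, 1.5, 1.0]
grip_width: 0.0
gripper_force: 0.0
```

jog_arm --hand '[0,0,0,0,0]' --pt "0 0 0" --pt "0 0 0" --pt "0 0 0" --pt "0 0 0" --pt "0 0 0" --yaw '[0,0,0,0,0]'

```text
time_s: 1.98
position: [0.4616, -0.0103, 0.2485]
tool_rot: [[-0.988, -0.154, 0.0], [-0.154, 0.988, -0.0], [-0.0, -0.0, -1.0]]
ft_force: [-2.0, 0.7, -0.5]
grip_width: 0.0002
gripper_force: 0.0
```

```bash
python3 - <<'E'
from h import *
c,R,p=wristpose();im=env.get_image("wrist")[:,:,::-1];cv2.imwrite("pics/w1.png",im);np.savez("w1.npz",R=R,p=p)
s=env.observe();print(s["time_s"],s["position"],s["tool_rot"],s["ft_force"],s["grip_width"])
E
```

```text
2.025 [ 0.4616 -0.0105  0.2484] [[-0.9882 -0.1533  0.0002]
 [-0.1533  0.9882 -0.    ]
 [-0.0002 -0.0001 -1.    ]] [-1.0869  0.9128  0.804 ] 0.00011943165122200208
```

View pics/w1.png

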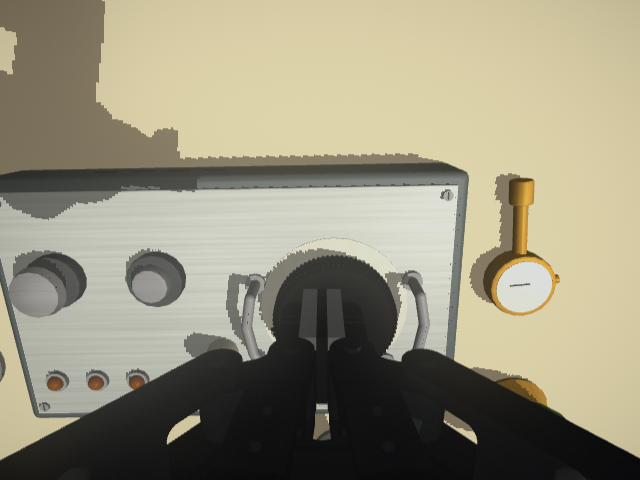

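The wrist view shows the start button top at (150,287), guard ends at (257,278) and (412,276), and the knob's near rim at about (335,256), which matches the first measurements; I refine from these.

```bash
python3 - <<'E'
from h import *
z=np.load("w1.npz");c=env.calibration("wrist");r=lambda u,h:ray(u,h,c,z["R"],z["p"])
im=cv2.imread("pics/w1.png");g=cv2.cvtColor(im,cv2.COLOR_BGR2GRAY)
a,b=r((257,276),.092),r((412,274),.092);print("guard ends",a,b,np.linalg.norm(a-b),"(126) yaw",np.degrees(np.arctan2(b[1]-a[1],b[0]-a[0]))-90)
hsv=cv2.cvtColor(im,cv2.COLOR_BGR2HSV)
m=np.zeros_like(g);m[255:315,120:195]=(g[255:315,120:195]>125)*255
n,l,st,ce=cv2.connectedComponentsWithStats(m)
for i in range(1,n):
    if st[i,4]>200: print("blob",st[i],ce[i],r(ce[i],.082))
print("start",r((150,287),.082),"stop",r((38,293),.098))
# knob top edge: dark rim fit, upper half only
pts=[]
for x in range(280,395,4):
    if 325<x<348: pass
    col=g[245:300,x]; 
    i=np.argmax(col<45)
    if col[i]<45: pts.append((x,245+i))
w=np.array([r(p,.087)[:2] for p in pts])
A=np.c_[2*w,np.ones(len(w))];s=np.linalg.lstsq(A,(w**2).sum(1),rcond=None)[0]
print("circle",s[:2],np.sqrt(s[2]+s[0]**2+s[1]**2)); print(pts[::3]); print("near point",r(pts[len(pts)//2],.087))
sc=env.calibration("scene")
E
```

```text
guard ends [ 0.5118 -0.05    0.092 ] [0.4932 0.06   0.092 ] 0.11161179189593737 (126) yaw 9.619017065173168
blob [ 120  255   75   60 1931] [159.7758 292.2874] [ 0.5406 -0.1221  0.082 ]
blob [132 271  35  32 862] [148.9722 286.4037] [ 0.537  -0.1304  0.082 ]
start [ 0.5373 -0.1296  0.082 ] stop [ 0.5462 -0.2026  0.098 ]
circle [0.5308 0.0047] 0.015421969006849261
[(320, np.int64(289)), (348, np.int64(299))]
near point [0.5216 0.0155 0.087 ]
```

jog_arm --hand '[0,0,0,0,0]' --pt "0.006 0.002 -0.05" --pt "0.006 0.002 -0.05" --pt "0 0 -0.04" --pt "0 0 -0.023" --pt "0 0 0" --yaw '[0,0,0,0,0]'

```text
time_s: 2.65
position: [0.4731, -0.0067, 0.0843]
tool_rot: [[-0.988, -0.153, -0.003], [-0.153, 0.988, 0.001], [0.003, 0.001, -1.0]]
ft_force: [-1.4, 0.6, 1.0]
grip_width: 0.0001
gripper_force: 0.0
```

jog_arm --hand '[0,0,0,0,0]' --pt "0.002 0.0003 0" --pt "0.002 0.0003 0" --pt "0.002 0.0003 0" --pt "0.002 0.0003 0" --pt "0 0 0" --yaw '[0,0,0,0,0]'

```text
time_s: 3.28
position: [0.4819, -0.0057, 0.0854]
tool_rot: [[-0.988, -0.153, 0.0], [-0.153, 0.988, -0.0], [-0.0, -0.0, -1.0]]
ft_force: [-1.5, 1.2, 0.8]
grip_width: -0.0001
gripper_force: 0.0
```

Not yet in contact; creep in along console x.

jog_arm --hand '[0,0,0,0,0]' --pt "0.001 0.00015 0" --pt "0.001 0.00015 0" --pt "0.001 0.00015 0" --pt "0 0 0" --pt "0 0 0" --yaw '[0,0,0,0,0]'

```text
time_s: 3.9
position: [0.4847, -0.0053, 0.0853]
tool_rot: [[-0.988, -0.153, -0.0], [-0.153, 0.988, 0.0], [0.0, 0.0, -1.0]]
ft_force: [-1.7, 1.0, -0.1]
grip_width: -0.0003
gripper_force: 0.0
```

jog_arm --hand '[0,0,0,0,0]' --pt "0.001 0.00015 0" --pt "0.001 0.00015 0" --pt "0.001 0.00015 0" --pt "0 0 0" --pt "0 0 0" --yaw '[0,0,0,0,0]'

```text
time_s: 4.53
position: [0.4863, -0.0049, 0.0852]
tool_rot: [[-0.988, -0.153, -0.004], [-0.153, 0.988, -0.0], [0.004, 0.0, -1.0]]
ft_force: [-8.8, -2.2, 4.6]
grip_width: -0.0001
gripper_force: 3.8
```

jog_arm --hand '[0,0,0,0,0]' --pt "0.0008 0.0001 0" --pt "0 0 0" --pt "-0.0003 0.002 0" --pt "-0.0003 0.002 0" --pt "0 0 0" --yaw '[0,0,0,0,0]'

```text
time_s: 5.15
position: [0.4856, -0.0007, 0.0852]
tool_rot: [[-0.988, -0.153, -0.006], [-0.153, 0.988, -0.0], [0.006, 0.001, -1.0]]
ft_force: [-13.5, -1.9, 8.1]
grip_width: -0.0002
gripper_force: 6.0
```

jog_arm --hand '[0,0,0,0,0]' --pt "-0.0003 0.002 0" --pt "-0.0003 0.002 0" --pt "-0.0003 0.002 0" --pt "-0.0003 0.002 0" --pt "0 0 0" --yaw '[0,0,0,0,0]'

```text
time_s: 5.78
position: [0.4843, 0.0076, 0.0851]
tool_rot: [[-0.988, -0.153, -0.006], [-0.153, 0.988, 0.0], [0.006, 0.001, -1.0]]
ft_force: [-13.6, -0.8, 8.3]
grip_width: 0.0001
gripper_force: 5.7
```

```bash
python3 - <<'E'
from h import *
im=env.get_image("scene")[:,:,::-1];cv2.imwrite("pics/s2.png",cv2.resize(im[170:290,230:400],None,fx=4,fy=4,interpolation=cv2.INTER_CUBIC))
print(env.observe()["ft_force"])
E
```

```text
[-12.3036   0.3189   8.8217]
```

View pics/s2.png

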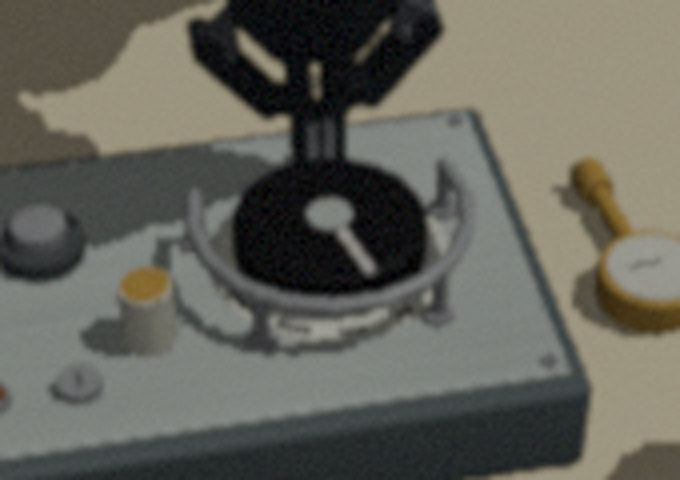

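The pointer is about half-way between marks (line from crop (330,213) to (372,275)), so the rim is rolling. Continue.

jog_arm --hand '[0,0,0,0,0]' --pt "-0.0003 0.002 0" --pt "-0.0003 0.002 0" --pt "-0.0003 0.002 0" --pt "0 0 0" --pt "0 0 0" --yaw '[0,0,0,0,0]'

```text
time_s: 6.45
position: [0.4836, 0.0138, 0.0851]
tool_rot: [[-0.988, -0.153, -0.005], [-0.153, 0.988, 0.001], [0.005, 0.002, -1.0]]
ft_force: [-11.1, 1.4, 6.1]
grip_width: -0.0001
gripper_force: 4.8
```

jog_arm --hand '[0,0,0,0,0]' --pt "-0.004 -0.0006 0" --pt "-0.008 -0.0012 0" --pt "-0.01 -0.0015 0" --pt "0 0 0" --pt "0 0 0" --yaw '[0,0,0,0,0]'

```text
time_s: 7.08
position: [0.4641, 0.0099, 0.0854]
tool_rot: [[-0.988, -0.152, 0.001], [-0.152, 0.988, -0.0], [-0.001, -0.0, -1.0]]
ft_force: [-1.9, 0.4, -0.2]
grip_width: 0.0002
gripper_force: 0.0
```

```bash
python3 - <<'E'
from h import *
im=env.get_image("scene")[:,:,::-1];x=cv2.resize(im[190:270,260:370],None,fx=6,fy=6,interpolation=cv2.INTER_CUBIC);cv2.imwrite("pics/s3.png",x)
c=env.calibration("scene")
a,b=ray((312.5,223.25),.087,c),ray((323,238.75),.087,c);d=b-a;print("prev",np.degrees(np.arctan2(d[1],d[0]))-9,a)
E
```

```text
prev 13.887527330339708 [0.5396 0.0128 0.087 ]
```

View pics/s3.png

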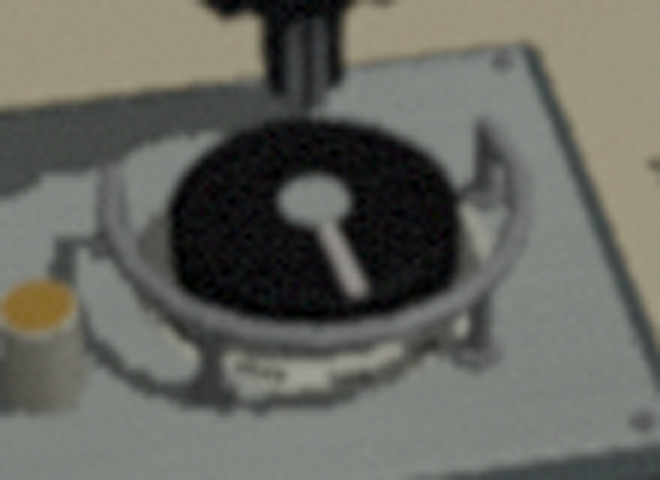

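The pointer now runs from (314,199) to (360,297) in the crop. I check the angle.

```bash
python3 - <<'E'
from h import *
c=env.calibration("scene")
a,b=ray((312.3,223.2),.087,c),ray((320,239.5),.087,c);d=b-a;print("now",np.degrees(np.arctan2(d[1],d[0]))-9,d,a)
s=env.observe();print(s["position"],s["time_s"])
im=cv2.imread("pics/top0.png")
im=env.get_image("top")[:,:,::-1];t=im[205:265,290:350]
g=cv2.cvtColor(np.ascontiguousarray(t),cv2.COLOR_BGR2GRAY)
ct=env.calibration("top");K=np.array([.541,.0134,.087])
ys,xs=np.where(g>70);W=np.array([ray((x+290,y+205),.087,ct) for x,y in zip(xs,ys)])-K
r=np.linalg.norm(W[:,:2],axis=1);k=(r>.02)&(r<.04)&(W[:,0]>0);m=W[k].mean(0)
print("top ptr",k.sum(),np.degrees(np.arctan2(m[1],m[0]))-9)
E
```

```text
now 7.171510489663646 [0.0468 0.0136 0.    ] [0.5394 0.0125 0.087 ]
[0.4641 0.0099 0.0854] 7.125
top ptr 30 7.510551597099187
```

jog_arm --hand '[0,0,0,0,0]' --pt "0 0 0" --pt "0 0 0" --pt "0 0 0" --pt "0 0 0" --pt "0 0 0" --yaw '[0,0,0,0,0]'

```text
time_s: 7.8
position: [0.4638, 0.01, 0.0853]
tool_rot: [[-0.988, -0.153, -0.0], [-0.153, 0.988, 0.0], [0.0, 0.0, -1.0]]
ft_force: [-0.5, 0.9, 0.4]
grip_width: 0.0001
gripper_force: 0.0
```

```bash
cat > ptr.py <<'E'
from h import *
K=np.array([.541,.0134,.087])
def ptr(n):
    c=env.calibration(n);im=env.get_image(n)
    g=cv2.cvtColor(np.ascontiguousarray(im),cv2.COLOR_RGB2GRAY)
    ys,xs=np.mgrid[0:480,0:640];d=np.stack([(xs-c["cx"])/c["fx"],(ys-c["cy"])/c["fy"],np.ones(xs.shape)],-1)@c["rotation"].T
    W=c["position"]+d*((.087-c["position"][2])/d[...,2])[...,None]-(K if n=="top" else np.array([.5394,.0126,.087]))
    r=np.hypot(W[...,0],W[...,1]);a=np.degrees(np.arctan2(W[...,1],W[...,0]))-9
    k=(r>.02)&(r<.036)&(abs(a)<50)&(g>70);w=g[k].astype(float)
    return k.sum(),np.average(a[k],weights=w)
print(ptr("top"),ptr("scene"))
E
python3 ptr.py
```

```text
(np.int64(23), np.float64(7.239894720504108)) (np.int64(23), np.float64(5.903019917223057))
```

```bash
python3 - <<'E'
import ptr
from h import *
class E: pass
real=ptr.env
for n in("top","scene"):
    im=cv2.imread(f"pics/{n}0.png")[:,:,::-1]
    e=E();e.calibration=real.calibration;e.get_image=lambda _:im;ptr.env=e
    print(n,ptr.ptr(n))
E
```

```text
(np.int64(23), np.float64(7.245458951428466)) (np.int64(23), np.float64(5.908853980601988))
top (np.int64(23), np.float64(29.686235637568792))
scene (np.int64(23), np.float64(30.13321659872199))
```

The knob followed the finger by 23° but hasn't settled fully (about 6.5° short), so I make another short stroke of 5.5 mm.

jog_arm --hand '[0,0,0,0,0]' --pt "0.0105 -0.0015 0" --pt "0.008 0.0012 0" --pt "0.002 0.0003 0" --pt "0.0015 0.0002 0" --pt "0 0 0" --yaw '[0,0,0,0,0]'

```text
time_s: 8.62
position: [0.4839, 0.0105, 0.0851]
tool_rot: [[-0.988, -0.153, -0.006], [-0.153, 0.988, 0.0], [0.006, 0.001, -1.0]]
ft_force: [-12.1, -0.7, 8.5]
grip_width: -0.0003
gripper_force: 5.5
```

jog_arm --hand '[0,0,0,0,0]' --pt "-0.0003 0.002 0" --pt "-0.0003 0.002 0" --pt "-0.0002 0.0015 0" --pt "0 0 0" --pt "0 0 0" --yaw '[0,0,0,0,0]'

```text
time_s: 9.25
position: [0.4835, 0.0157, 0.0851]
tool_rot: [[-0.988, -0.153, -0.005], [-0.153, 0.988, -0.0], [0.005, 0.0, -1.0]]
ft_force: [-10.3, -2.3, 6.8]
grip_width: -0.0003
gripper_force: 4.5
```

```bash
python3 ptr.py
```

```text
(np.int64(24), np.float64(0.10553733150440846)) (np.int64(21), np.float64(-0.8048003381557822))
```

jog_arm --hand '[0,0,0,0,0]' --pt "-0.004 -0.0006 0" --pt "-0.008 -0.0012 0" --pt "-0.01 -0.0015 0" --pt "0 0 0.05" --pt "0 0 0.04" --yaw '[0,0,0,0,0]'

```text
time_s: 9.98
position: [0.4625, 0.0123, 0.1767]
tool_rot: [[-0.988, -0.152, 0.0], [-0.152, 0.988, 0.0], [-0.0, 0.0, -1.0]]
ft_force: [-0.9, 0.5, 0.8]
grip_width: -0.0002
gripper_force: 0.0
```

jog_arm --hand '[0,0,0,0,0]' --pt "0.018 -0.036 0" --pt "0.018 -0.036 0" --pt "0.018 -0.036 0" --pt "0.018 -0.035 0" --pt "0 0 0" --yaw '[0,0,0,0,0]'

```text
time_s: 10.6
position: [0.5353, -0.1326, 0.1748]
tool_rot: [[-0.989, -0.15, 0.0], [-0.15, 0.989, -0.0], [-0.0, -0.0, -1.0]]
ft_force: [-2.3, 0.9, 0.3]
grip_width: 0.0002
gripper_force: 0.0
```

```bash
python3 ptr.py
```

```text
(np.int64(23), np.float64(0.8590988980418743)) (np.int64(22), np.float64(-0.43502848712336367))
```

jog_arm --hand '[0,0,0,0,0]' --pt "0 0.003 -0.03" --pt "0 0 -0.03" --pt "0 0 -0.012" --pt "0 0 0" --pt "0 0 0" --yaw '[0,0,0,0,0]'

```text
time_s: 11.32
position: [0.5355, -0.1276, 0.1045]
tool_rot: [[-0.988, -0.153, 0.002], [-0.153, 0.988, -0.001], [-0.002, -0.001, -1.0]]
ft_force: [-1.8, 0.9, 0.5]
grip_width: 0.0002
gripper_force: 0.0
```

jog_arm --hand '[0,0,0,0,0]' --pt "0 0 -0.003" --pt "0 0 -0.003" --pt "0 0 -0.003" --pt "0 0 -0.001" --pt "0 0 0" --yaw '[0,0,0,0,0]'

```text
time_s: 11.95
position: [0.5353, -0.1277, 0.0936]
tool_rot: [[-0.988, -0.153, 0.001], [-0.153, 0.988, -0.0], [-0.001, -0.0, -1.0]]
ft_force: [-0.7, 1.6, 5.2]
grip_width: -0.0001
gripper_force: 2.3
```

Pressed about 5.5 mm at about 5 N. A little more to reach the bottom, then up.

jog_arm --hand '[0,0,0,0,0]' --pt "0 0 -0.001" --pt "0 0 -0.001" --pt "0 0 0" --pt "0 0 0" --pt "0 0 0" --yaw '[0,0,0,0,0]'

```text
time_s: 12.58
position: [0.5353, -0.1277, 0.0928]
tool_rot: [[-0.988, -0.153, 0.002], [-0.153, 0.988, -0.001], [-0.001, -0.001, -1.0]]
ft_force: [-5.2, 1.9, 16.8]
grip_width: -0.0001
gripper_force: 8.4
```

jog_arm --hand '[0,0,0,0,0]' --pt "0 0 0.01" --pt "0 0 0.03" --pt "0 0 0.05" --pt "0 0 0.03" --pt "0 0 0" --yaw '[0,0,0,0,0]'

```text
time_s: 13.2
position: [0.5355, -0.1278, 0.2131]
tool_rot: [[-0.988, -0.153, 0.003], [-0.153, 0.988, -0.002], [-0.003, -0.002, -1.0]]
ft_force: [-2.8, -0.2, -0.6]
grip_width: -0.0003
gripper_force: 0.0
```

```bash
python3 ptr.py
```

```text
(np.int64(22), np.float64(0.6939824164719309)) (np.int64(22), np.float64(-0.4636223478516065))
```

The button bottomed out at 17 N and was released, and the selector still points at the middle mark.

```bash
python3 -c "
from rig import env
print(env.close_job())"
```

```text
the job is handed in; nothing more can be done
None
```

The job is handed in: the selector stands in its middle position (within about 1° by camera), the start button was pressed fully down and let go, and I touched nothing else; the hand-in gave no verdict.

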